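# Eject the absorber drawer of a gas analyser with its two release buttons

## Robot

A 6-joint arm with a two-finger parallel gripper is mounted at the origin on the work surface. World frame = base frame: x ahead of the robot, y to its left, z up, the work surface at z = 0. Lengths are in mm, angles in rad, forces in N, time in s.
With the tool pointing down it reaches from about 275 to 975 mm from the base axis. Payload 8.4 kg.
Tool frame: the origin (TCP) lies midway between the tips of the shut fingers; the grasp point (between the pads) lies 19 mm behind it; z points along the fingers, y is the direction in which the jaws open and shut (so a half turn about z gives the same grasp; the last joint's range is limited). The gripper opens to 92 mm and grips with 3 to 60 N. Pads are 20 mm wide; open, the fingers measure 128 mm over their backs; the gripper's body (75 mm by 189 mm) begins 69 mm behind the grasp point.
Start: joints at [1.219, 0.353, 1.633, -0, 1.155, -0.002], TCP at [214.192, 587.154, 214.583] pointing down, gripper open.
Joint ranges: [-2.63, 2.63], [-0.92, 2.1], [0.06, 2.66], [-1.3, 4.44], [0, 2.69], [-3.02, 3.02]. Speed limits (rad/s): [2.22, 2.22, 2.79, 3.14, 3.14, 3.14].

## Interface

Orientations are given as a unit quaternion [w, x, y, z].
In Python, from bench import r, read_camera gives the robot as it stands. Calls block until the motion is done:
- r.reach(position, orientation): joint-space move of the TCP to a pose.
- r.movel(position, orientation=None, speed=150, force_limit=None): straight line of the TCP; orientation=None keeps the orientation; speed is the mean speed in mm/s. With force_limit (N) it stops when the force on the tool has changed by that much, and returns True; else False.
- r.move_joints(angles): joint-space move.
- r.command_gripper(opening, grip_force=None): finger opening in mm; grip_force is the grip in N (None keeps the last); returns when the fingers have stopped.
- r.wait(seconds).
- r.ik(position, orientation): joint angles nearest the present ones, or None.
- read_camera(name): name is "scene" or "side" or "wrist"; returns a dict with "color" (400x640x3 uint8, red, green, blue), "range_z" (400x640 float32, mm along the optical axis (not along the pixel's ray), 0 where there is no reading), "fx", "fy", "cx", "cy" (pixels), "xyz" and "attitude" of the camera in the world; the wrist camera has in their place "T_tool_cam" (4x4, takes a point from camera to tool coordinates, whose origin is the TCP and whose axes are the flange's). Camera axes: x right, y down, z forward; pixel columns grow to the right and rows downward; lengths in mm; the calibration is good to about 2 mm. A picture is of the moment at which its call begins: read the wrist's pose just before it.
A pose or a line that the arm cannot do raises r.PlanningError and nothing moves.
- r.job_done(): hands the job in, once; it reports no verdict.
Readings, each from a call of its own:
- r.get_t(): time.
- r.get_q(): joint angles.
- r.get_qvel(): joint speeds.
- r.get_joint_efforts(): joint torques, N m.
- r.get_eef_pos(): TCP position.
- r.get_tcp_rot(): TCP orientation.
- r.get_contact_force(): force on the tool from outside, world axes, zero at the start.
- r.get_moment(): the same for the moment, N m.
- r.get_grip_width(): finger opening in mm.
Only numpy, scipy, OpenCV 4.12 (cv2) and the standard library are available. Lean on these libraries where they do the work, as an engineer would, in place of code of your own. Each camera call takes 0.05 s, during which the arm holds its last target.

## Task

Eject the absorber drawer of the white gas analyser: press its two blue release buttons together, one fingertip on each, and keep both down until the spring has driven the drawer all the way out to its stop, then let both buttons come up. Leave the drawer to its spring: do not touch or pull it, do not press the green pump button, and leave the bottles, the spare cartridge and everything else standing where it is.

Things in the scene. Friction and masses are not known exactly. Their poses are not given: they have to be found in the camera images.
- analyser: White bench gas analyser, 260 (its x) by 220 (its y) mm, flat top 115 mm above the table; heavy, does not move during the job. Origin at the centre of its underside on the table, z up; its front, with the drawer, faces its own -x. On the top: the two blue release buttons near the front edge joined by a thin blue line, a flat dark display behind them (3 mm proud), the green pump button, and a spare cartridge standing at the rear.
- left_release_top (a point): Centre of the top face of the left blue release button (on the analyser's +y side). Round cap of 24 mm diameter with a flat top, standing 13 mm above the analyser's top, so 128 mm above the table when up, inside a black ring 31 mm across and 2 mm high. At 85 mm in front of the analyser's centre, 32 mm to the left; the two buttons are 64 mm apart centre to centre (40 mm clear between the caps). The point moves with the button.
- right_release_top (a point): The same for the right blue release button (the analyser's -y side).
- left_press (a joint): Press of the left release button in m: 0 up, 0.008 fully down against its stop. Springs back: 2 N starts it, about 5 N holds it fully down (so about 10 N for the pair). It unlatches its side of the drawer when more than about 5 mm down; let go early, its latch stops the drawer part-way.
- right_press (a joint): The same for the right release button.
- drawer_slide (a joint): How far the drawer has come out of the front (towards the analyser's -x), in m: 0 shut, 0.036 fully out at its stop. Its spring pushes it out by itself while both release buttons are down; a damper slows it, so that the full way takes about 2 to 3 s. Past 0.033 it is clear of the last latch notch.
- drawer: The drawer itself: grey front panel 148 mm wide and 70 mm high (from 26 to 96 mm above the table) with a black finger lip that stands 10 mm out, and an aluminium tray behind it with an orange cartridge. Origin coincides with the analyser's origin when shut and moves along the analyser's -x as it comes out. Not to be touched.
- left_release: The left blue release button as a body (the cap with its stem). Origin on the button's axis, 128 mm below the cap's top face; at table height when up.
- right_release: The same for the right blue release button.
- drawer_front (a point): Top middle of the drawer's front face, 135 mm in front of the analyser's centre when shut, 96 mm above the table; moves with the drawer.
- pump_key_top (a point): Centre of the top of the small green pump button, 18 mm diameter, 8 mm above the analyser's top, at 10 mm in front of the analyser's centre and 75 mm to its left. Not to be pressed.
- pump_key (a joint): Press of the green pump button in m: 0 up, 0.005 down. Stays up.
- wash_bottle_a: Glass gas-washing bottle, 70 mm diameter, 148 mm high with black cap and two white stub ports; stands loose beside the analyser. Origin at the centre of its underside. Bystander.
- wash_bottle_b: A second bottle like wash_bottle_a, on the other side of the analyser. Bystander.
- spare_cartridge: Orange absorber cartridge with two black bands, 41 mm diameter, 62 mm high, standing loose on the rear of the analyser's top (its top 177 mm above the table). Origin at the centre of its underside. Bystander.
- meter: Yellow hand-held meter lying on its back, 135 x 72 mm, 37 mm high with its knob. Origin at the centre of its underside. Bystander.
- beaker: Glass beaker, 68 mm diameter, 90 mm high, empty. Origin at the centre of its underside. Bystander.
- tape_roll: Roll of white tape lying flat, 90 mm diameter, 19 mm high. Origin at the centre of its underside. Bystander.
- fittings_tray: Shallow blue tray of small fittings, 120 x 160 mm, 28 mm high. Origin at the centre of its underside. Bystander.

How it is judged:
By the outcome, as a careful person would: the job done as asked, in the order asked, and still so for the second after the job is handed in, with the robot touching nothing.
It also fails if it takes over 38 s, if anything falls off the work surface, if the arm or the gripper's body presses on something with over 40 N, if the wrist force passes 120 N, or if a joint passes its speed limit or range.

## Working session

There is one attempt and no reset: what is moved stays moved. The work goes in short steps, each a Python script; the robot and the scene stay as the last script left them, time stands still between calls to the robot, and variables do not carry over. Pictures are saved under pics/ and viewed, and the job is handed in when it is done.

```bash
mkdir -p pics; ls; python3 - <<'E'
from bench import r, read_camera
import cv2,numpy as np
for n in ["scene","side","wrist"]:
    p=r.get_eef_pos();R=r.get_tcp_rot()
    c=read_camera(n); np.savez(f"{n}0.npz",p=p,R=R,**c)
    cv2.imwrite(f"pics/{n}0.png",c["color"][:,:,::-1])
    print(n,{k:c[k] for k in c if k not in("color","range_z")})
print(p,R,r.get_t())
E
```

```text
pics
scene {'fx': 475.6651855459226, 'fy': 475.6651855459226, 'cx': 328.06355655533105, 'cy': 202.34591151576944, 'xyz': array([ 772.59823512, -928.92537711, 1065.10521879]), 'attitude': array([-0.37884535,  0.91624491,  0.1203161 , -0.04995493])}
side {'fx': 456.1484306372958, 'fy': 456.1484306372958, 'cx': 319.583319593072, 'cy': 203.60685591596334, 'xyz': array([  760.16426179, -1070.15925239,  1246.41194639]), 'attitude': array([-0.37078537,  0.92170021,  0.10821674, -0.03572214])}
wrist {'fx': 304.58383691922853, 'fy': 304.58383691922853, 'cx': 316.29783012749806, 'cy': 200.2896549985606, 'T_tool_cam': array([[-1.29879727e-04, -9.63392931e-01, -2.68093348e-01,
         7.63970912e+01],
       [ 9.99999492e-01,  1.42947109e-04, -9.98137020e-04,
         3.47226206e-01],
       [ 9.99921319e-04, -2.68093342e-01,  9.63392423e-01,
        -1.70785928e+02],
       [ 0.00000000e+00,  0.00000000e+00,  0.00000000e+00,
         1.00000000e+00]])}
[214.05202594 586.72392413 213.9373802 ] [-1.11473555e-04  1.74018891e-01  9.84742111e-01 -6.23408182e-04] 0.15
```

View pics/scene0.png

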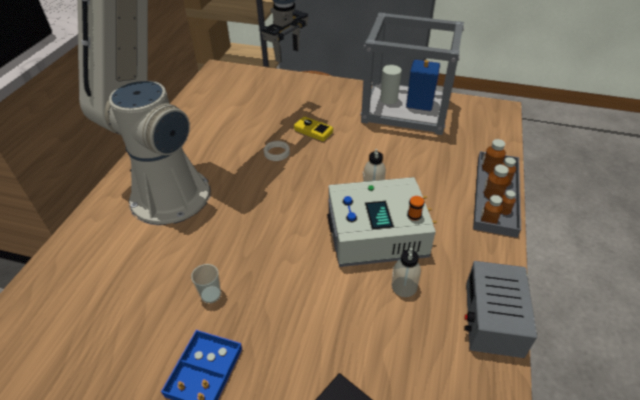

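View pics/side0.png

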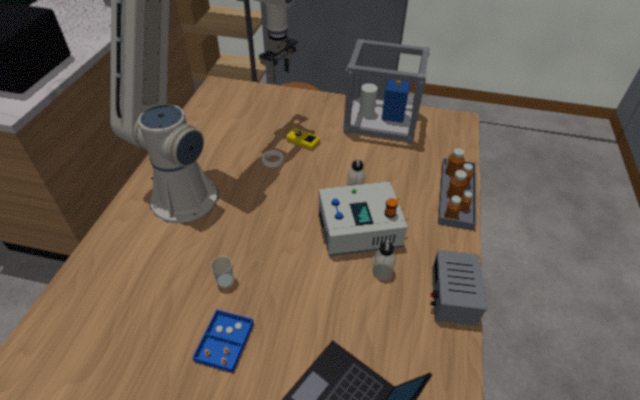

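View pics/wrist0.png

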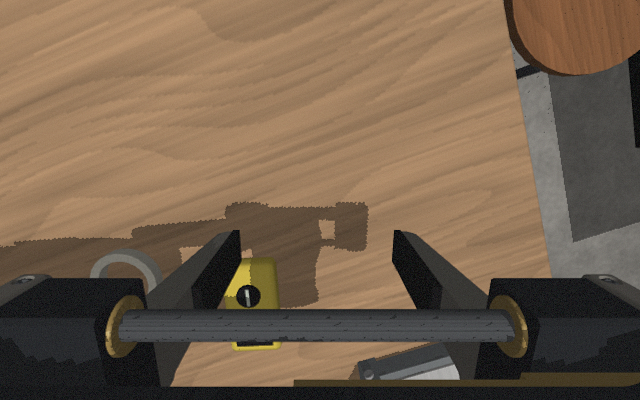

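The scene image shows the analyser at about (380,220), with blue buttons near (348,201) and (351,216), green pump at (371,188) and spare cartridge at (416,207). The bottles are at (375,165) and (407,275). The wrist image shows only the meter and tape.

```bash
cat > h.py <<'E'
import numpy as np,cv2
from scipy.spatial.transform import Rotation as Ro
def q2R(q): return Ro.from_quat([q[1],q[2],q[3],q[0]]).as_matrix()
def fixed_T(c): return q2R(c["attitude"]),np.array(c["xyz"])
def wrist_T(c,p,q):
    T=c["T_tool_cam"];R=q2R(q);return R@T[:3,:3],R@T[:3,3]+p
def cloud(c,R,t):
    v,u=np.mgrid[:400,:640];z=c["range_z"]
    P=np.stack([(u-c["cx"])/c["fx"]*z,(v-c["cy"])/c["fy"]*z,z],-1)
    return P@R.T+t
def onplane(c,R,t,u,v,h):
    d=R@np.array([(u-c["cx"])/c["fx"],(v-c["cy"])/c["fy"],1]);return t+d*(h-t[2])/d[2]
E
python3 - <<'E'
from h import *
for n in ["scene","side"]:
    c=np.load(n+"0.npz");R,t=fixed_T(c);W=cloud(c,R,t)
    hsv=cv2.cvtColor(c["color"],cv2.COLOR_RGB2HSV)
    m=(hsv[...,0]>105)&(hsv[...,0]<125)&(hsv[...,1]>150)
    m[:180]=0;m[240:]=0;m[:,:300]=0;m[:,400:]=0
    k,l,s,cc=cv2.connectedComponentsWithStats(m.astype(np.uint8))
    for i in range(1,k):
        if s[i,4]<4: continue
        print(n,s[i],cc[i],np.median(W[l==i],0),onplane(c,R,t,*cc[i],126))
    x=c["color"][140:320,290:470] if n=="scene" else c["color"][150:300,290:440]
    cv2.imwrite(f"pics/{n}c.png",cv2.resize(x,(600,600),interpolation=cv2.INTER_CUBIC)[:,:,::-1])
    # analyser top plane points
    g=(W[...,2]>108)&(W[...,2]<119)&(hsv[...,1]<60)&(c["range_z"]>0)
    g[:160]=0;g[280:]=0;g[:,:300]=0;g[:,450:]=0
    k,l,s,cc=cv2.connectedComponentsWithStats(g.astype(np.uint8));i=1+s[1:,4].argmax()
    P=W[l==i]; print(P[:,2].mean(), cv2.minAreaRect(P[:,:2].astype(np.float32)))
E
```

```text
scene [344 197   8   8  46] [347.30434783 200.2173913 ] [580.56365371  -3.08523472 126.76900026] [580.13912595  -1.9406855  126.        ]
scene [348 212   8   9  53] [351.26415094 216.35849057] [605.56967899 -61.60006632 127.89175691] [604.81767898 -59.56604831 126.        ]
115.03557457345069 ((671.2987060546875, 6.0709686279296875), (260.5113830566406, 226.34017944335938), 22.5786075592041)
side [333 199   5   6  25] [335.08 201.8 ] [583.20393594  -2.11934266 125.74128864] [583.05701722  -1.19349056 126.        ]
side [336 212   6   7  28] [338.67857143 215.10714286] [606.66878021 -60.64011627 127.34458988] [607.15410095 -58.50367506 126.        ]
115.12923627605952 ((672.6968383789062, 6.8837127685546875), (261.99249267578125, 227.03648376464844), 22.694507598876953)
```

View pics/scenec.png

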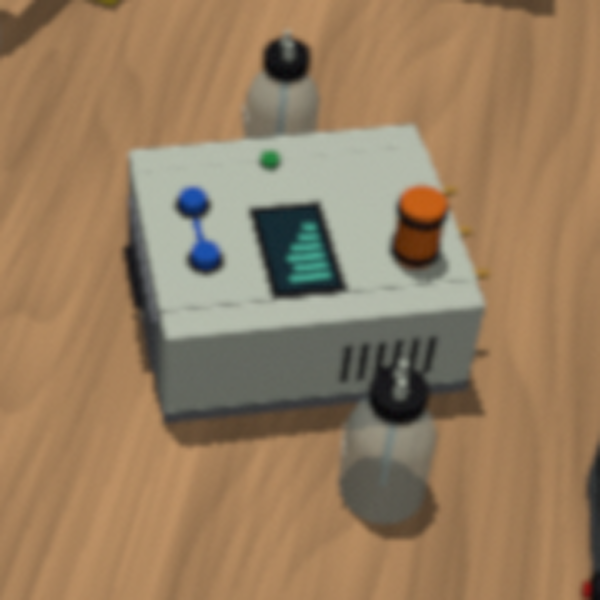

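Both cameras agree: yaw is about 22.6°, the caps are about 64 mm apart, and the top sits at z=115. Next I move above the midpoint at a 46 mm opening and look with the wrist camera.

```bash
python3 - <<'E'
from bench import r, read_camera
from h import *
a=np.radians((22.6+90+90)/2); q=[0,np.cos(a),np.sin(a),0]
print(r.ik([594,-30,240],q))
r.reach([594,-30,240],q); print(r.get_t())
r.command_gripper(46,10); print(r.get_t(), r.get_grip_width())
p=r.get_eef_pos();R=r.get_tcp_rot();c=read_camera("wrist")
print(p,R,r.get_contact_force(),r.get_q())
np.savez("wrist1.npz",p=p,R=R,**c);cv2.imwrite("pics/wrist1.png",c["color"][:,:,::-1])
E
```

```text
[-5.29842147e-02  2.83174315e-01  1.67312626e+00 -4.44089210e-16
  1.18529208e+00 -2.01822495e+00]
2.7167
3.525 45.99012572649662
[594.00130683 -30.03735443 240.00037949] [ 5.53022296e-06 -1.95905511e-01  9.80622777e-01 -2.17740947e-06] [ 0.34117204  0.28422934 -0.17791603] [-5.29923410e-02  2.83163919e-01  1.67314694e+00 -4.82497461e-06
  1.18526675e+00 -2.01821882e+00]
```

View pics/wrist1.png

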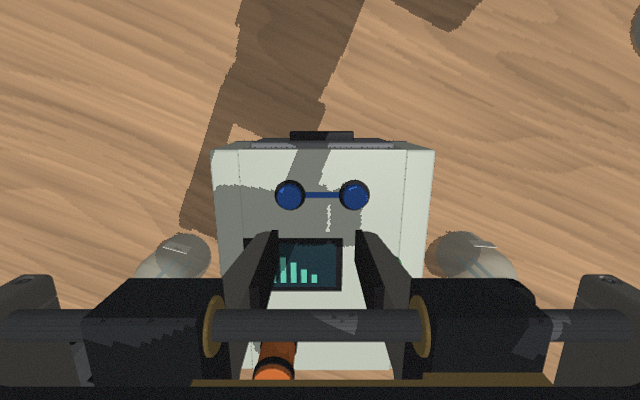

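The buttons are at about (290,195) and (354,195), level in the image and clear of the fingers. The fingertips end at row ~232, with inner edges at columns 277 and 356.

```bash
python3 - <<'E'
from h import *
c=np.load("wrist1.npz");R,t=wrist_T(c,c["p"],c["R"]);W=cloud(c,R,t)
hsv=cv2.cvtColor(c["color"],cv2.COLOR_RGB2HSV)
m=(hsv[...,0]>105)&(hsv[...,0]<125)&(hsv[...,1]>130)&(W[...,2]>122)&(W[...,2]<134)
m[:160]=0;m[225:]=0;m[:,:260]=0;m[:,385:]=0
k,l,s,cc=cv2.connectedComponentsWithStats(m.astype(np.uint8))
B=[]
for i in range(1,k):
    if s[i,4]<50: continue
    P=W[l==i]; 
    o=onplane(c,R,t,*cc[i],127);B.append(o)
    print(s[i],cc[i],P.mean(0),o)
d=B[0]-B[1]; print("sep",np.linalg.norm(d[:2]),"mid",(B[0]+B[1])/2,"yaw",np.degrees(np.arctan2(d[1],d[0]))-90)
# fingers in tool coords
Rt=q2R(c["R"]);T=(W-c["p"])@Rt
g=(c["range_z"]>0)&(T[...,2]>-70)&(T[...,2]<8)&(abs(T[...,1])<80)
for z in range(-60,8,5):
    Q=T[g&(T[...,2]>=z)&(T[...,2]<z+5)]
    if len(Q)>5:
        for sg in(1,-1):
            q=Q[Q[:,1]*sg>0]
            if len(q): print(z,sg,len(q),"y",q[:,1].min().round(1),q[:,1].max().round(1),"x",q[:,0].min().round(1),q[:,0].max().round(1))
cv2.imwrite("pics/w1c.png",cv2.resize(c["color"][140:290,220:420],(800,600),interpolation=cv2.INTER_CUBIC)[:,:,::-1])
E
```

```text
[277 185  25  25 473] [289.04651163 196.85200846] [602.90320943 -53.95094115 128.48094591] [603.29779003 -53.94005073 127.        ]
[343 185  25  25 472] [354.86016949 196.80084746] [578.63118009   4.308718   128.35339634] [578.87044685   4.60122355 127.        ]
sep 63.43323963155354 mid [591.08411844 -24.66941359 127.        ] yaw -157.35083191288453
-60 1 302 y 23.6 40.4 x -4.6 12.1
-60 -1 310 y -38.5 -21.7 x -4.6 12.0
-55 1 283 y 23.5 40.5 x -7.6 11.9
-55 -1 288 y -38.8 -21.9 x -8.0 11.8
-50 1 262 y 23.7 39.9 x -9.4 11.5
-50 -1 249 y -38.4 -21.8 x -9.6 11.6
-45 1 230 y 23.6 39.8 x -9.6 11.3
-45 -1 239 y -37.9 -21.9 x -10.1 11.5
-40 1 210 y 23.7 39.2 x -9.2 11.3
-40 -1 200 y -37.5 -21.9 x -9.9 11.3
-35 1 177 y 23.7 38.5 x -9.7 11.4
-35 -1 185 y -36.8 -22.0 x -9.4 11.1
-30 1 161 y 23.7 37.9 x -9.5 11.2
-30 -1 157 y -36.2 -22.0 x -8.9 10.9
-25 1 146 y 23.5 37.2 x -9.1 11.1
-25 -1 145 y -35.7 -21.9 x -8.9 11.2
-20 1 120 y 23.7 37.3 x -10.0 11.1
-20 -1 125 y -35.6 -21.9 x -9.0 11.1
-15 1 120 y 23.6 36.9 x -9.3 11.1
-15 -1 115 y -34.4 -22.0 x -10.0 11.1
-10 1 100 y 23.7 36.5 x -9.9 11.0
-10 -1 109 y -35.2 -21.9 x -9.1 11.1
-5 1 73 y 23.7 35.6 x -7.2 10.9
-5 -1 68 y -33.8 -21.9 x -9.7 10.9
```

View pics/w1c.png

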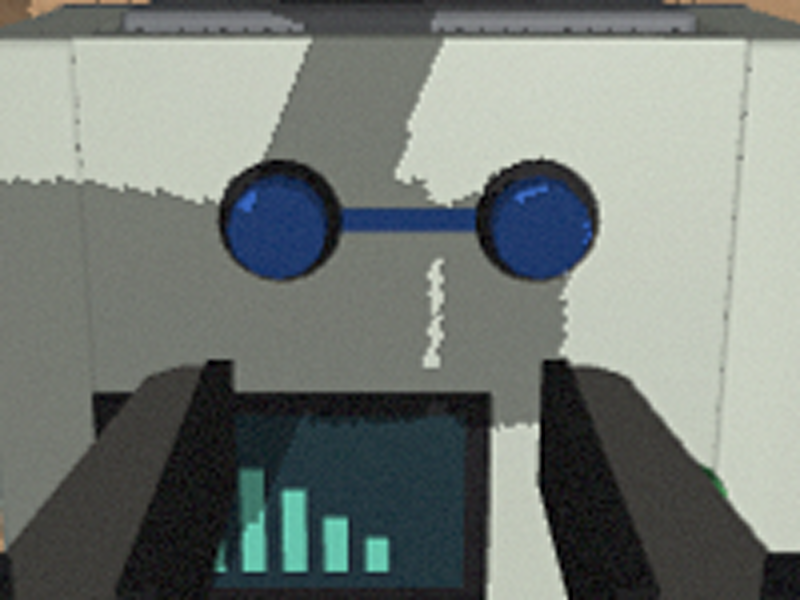

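Adding the height, the 64 mm spacing and the fixed-camera body fit, the measurements agree to about 2 mm on a midpoint of (592,-25.5) and yaw of 22.65°. The tips taper to about 12 mm thick, so a 52 mm opening centres them on the caps. I'll check alignment just above the buttons.

```bash
python3 - <<'E'
from bench import r, read_camera
from h import *
a=np.radians((22.65+180)/2); q=[0,np.cos(a),np.sin(a),0]
r.command_gripper(52)
r.movel([592,-25.5,137],q,speed=100)
p=r.get_eef_pos();R=r.get_tcp_rot();c=read_camera("wrist")
print(p,r.get_contact_force(),r.get_grip_width(),r.get_t())
np.savez("wrist2.npz",p=p,R=R,**c)
cv2.imwrite("pics/w2c.png",cv2.resize(c["color"][140:290,220:420],(800,600),interpolation=cv2.INTER_CUBIC)[:,:,::-1])
c=read_camera("scene");np.savez("scene2.npz",**c)
cv2.imwrite("pics/s2c.png",cv2.resize(c["color"][140:290,290:440],(600,600),interpolation=cv2.INTER_CUBIC)[:,:,::-1])
E
```

```text
[592.55350339 -25.55267752 137.67535138] [ 0.02281377  0.37397032 -0.8553892 ] 51.931241784187456 5.1083
```

View pics/w2c.png

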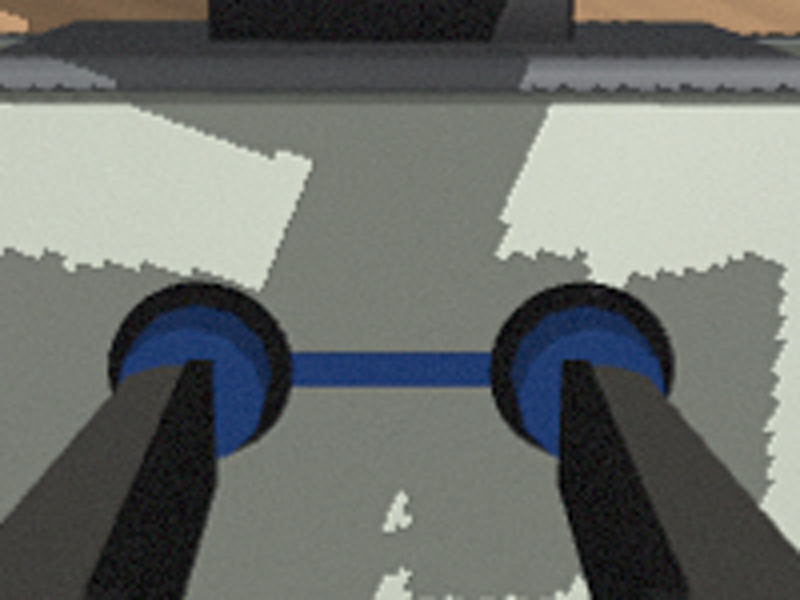

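View pics/s2c.png

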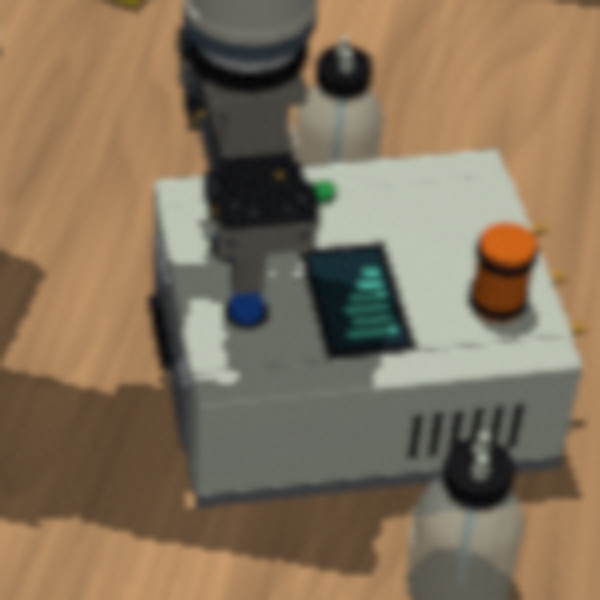

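Both tips sit over their caps: the tip edges are at crop row 360, columns 175 and 606, against cap centres of about 184 and 600 once corrected for parallax. Nothing else is close. Now I press.

```bash
python3 - <<'E'
from bench import r, read_camera
from h import *
r.command_gripper(50)
f0=r.get_contact_force(); print(f0)
for z in [128,124,120.5]:
    s=r.movel([592,-25.5,z],speed=20,force_limit=16)
    print(z,s,r.get_eef_pos(),r.get_contact_force()-f0,r.get_t())
    if s: break
for i in range(2):
    r.wait(0.5); print(r.get_eef_pos()[2],r.get_contact_force()-f0,r.get_t())
p=r.get_eef_pos();R=r.get_tcp_rot();c=read_camera("wrist");np.savez("wrist3.npz",p=p,R=R,**c)
cv2.imwrite("pics/w3.png",c["color"][:,:,::-1])
E
```

```text
[ 0.16315801 -0.36091997 -0.16743904]
128 False [591.90909266 -25.48141898 127.91138419] [-0.42585943  0.54347514  2.1985976 ] 6.0
124 False [591.94120758 -25.47895463 124.27906973] [-2.74696062  0.56618944  5.83375403] 6.35
120.5 False [592.04688405 -25.46588002 121.11176278] [-3.25134588  0.04293497  9.35299344] 6.675
121.23404599326781 [-2.98168417  1.61267692  9.56992487] 7.175
121.22800791990561 [-3.51691457  0.77792899  8.71499057] 7.675
```

View pics/w3.png

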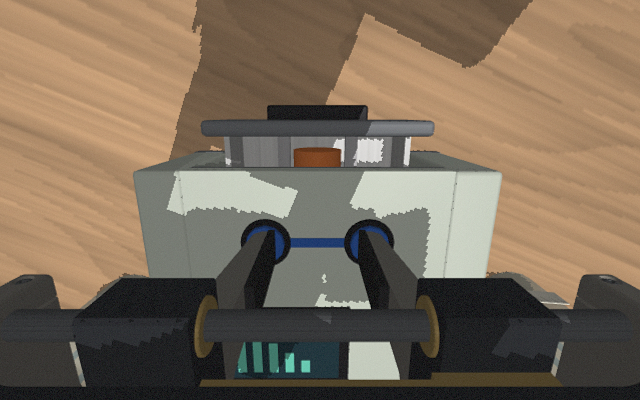

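Both caps are down and the drawer is sliding out, with its panel edge now at row ~128. I keep holding until it stops, and measure its travel.

```bash
python3 - <<'E'
from bench import r, read_camera
from h import *
a=np.radians(22.65);X=np.array([np.cos(a),np.sin(a)]);mid=np.array([592,-25.5])
def front(c,p,R):
    Rm,t=wrist_T(c,p,R);W=cloud(c,Rm,t)
    s=W[100:170,210:260].reshape(-1,3); s=np.vstack([s,W[100:170,375:425].reshape(-1,3)])
    s=s[(s[:,2]>90)&(s[:,2]<101)]
    f=(s[:,:2]-mid)@X-85
    return np.percentile(f,2) if len(s) else None
c=np.load("wrist3.npz");print(front(c,c["p"],c["R"]))
for i in range(7):
    r.wait(0.6)
    p=r.get_eef_pos();R=r.get_tcp_rot();c=read_camera("wrist")
    print(r.get_t(),p[2],r.get_contact_force()[2],front(c,p,R))
np.savez("wrist4.npz",p=p,R=R,**c);cv2.imwrite("pics/w4.png",c["color"][:,:,::-1])
E
```

```text
-158.26907203288775
8.375 121.19707075318625 8.969797298972537 -166.69486745816243
9.025 121.21010158025295 8.673640559006873 -170.19505456318504
9.675 121.21556298384357 9.080390543041537 -170.16781002522322
10.325 121.21913585854138 8.823809836689154 -170.18641447251176
10.975 121.22991151485301 8.64907015544446 -170.19743597223243
11.625 121.19837441259415 9.392610690417689 -170.20504609333884
12.275 121.2281192572111 7.927741484007168 -170.1693470655479
```

View pics/w4.png

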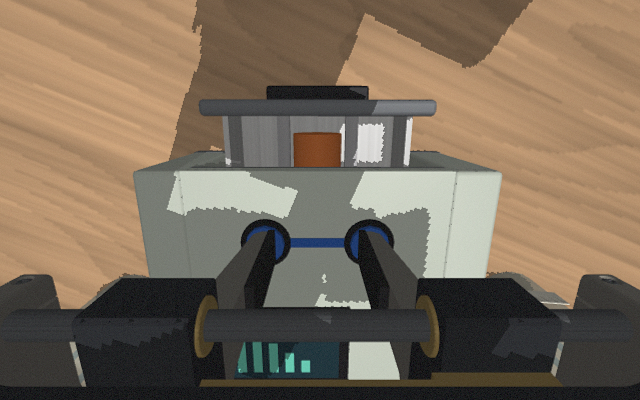

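The drawer front has stayed at 170.2 mm from 9.0 s on, against 171 expected (135+36), so it is at its stop. Next I lift straight up and check.

```bash
python3 - <<'E'
from bench import r, read_camera
from h import *
r.movel([592,-25.5,140],speed=40)
r.movel([592,-25.5,240],speed=120)
r.wait(0.3)
a=np.radians(22.65);X=np.array([np.cos(a),np.sin(a)]);mid=np.array([592,-25.5])
p=r.get_eef_pos();R=r.get_tcp_rot();c=read_camera("wrist")
Rm,t=wrist_T(c,p,R);W=cloud(c,Rm,t)
hsv=cv2.cvtColor(c["color"],cv2.COLOR_RGB2HSV)
m=(hsv[...,0]>105)&(hsv[...,0]<125)&(hsv[...,1]>130);m[:160]=0;m[225:]=0;m[:,:260]=0;m[:,385:]=0
m&=(W[...,2]>117.5)
k,l,s,cc=cv2.connectedComponentsWithStats(m.astype(np.uint8))
for i in range(1,k):
    if s[i,4]>50: print(cc[i],np.median(W[l==i],0))
f=(W[...,:2]-mid)@X-85; g=(W[...,2]>90)&(W[...,2]<101)&(f<-140)&(f>-200);print("front",np.percentile(f[g],[0,2,50]))
print(p,r.get_contact_force(),r.get_t())
cv2.imwrite("pics/w5.png",c["color"][:,:,::-1])
c=read_camera("scene");cv2.imwrite("pics/s5.png",c["color"][:,:,::-1])
E
```

```text
[283.81372549 196.79215686] [602.29990593 -54.08856275 128.56128438]
[349.49301397 196.9740519 ] [578.16881558   3.89041454 128.61476216]
front [-170.59653585 -170.5628554  -164.79754984]
[591.80243644 -25.49579093 239.47629917] [-0.08802612  0.37086602  0.43083915] 14.25
```

View pics/w5.png

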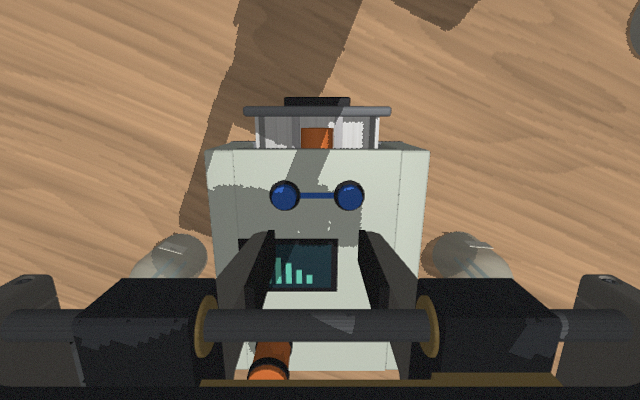

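View pics/s5.png

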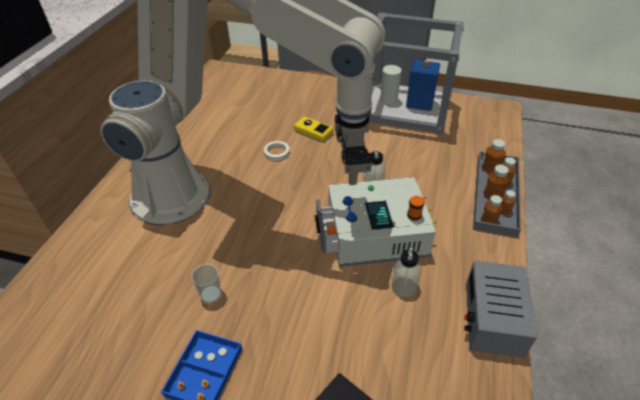

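Both caps are back up at z≈128.6, the drawer is out, and the bottles, cartridge, meter, tape, beaker and tray are at the same pixels as at the start. The arm is clear.

```bash
python3 -c "
from bench import r
r.job_done(); print(r.get_t())"
```

```text
the job is handed in; nothing more can be done
the job is handed in; nothing more can be done
```

The absorber drawer is ejected to its stop and both release buttons are back up. I handed the job in just after 14.3 s on the robot clock, against the 38 s limit.

**What I did:** I pressed the two blue buttons together, one fingertip on each, about 7 mm down with about 9 N in total. I held them for about 5.6 s, more than 3 s after the drawer had stopped moving. Then I lifted the gripper straight up.

**Last checks:**
- **Drawer:** its front measured 170.2–170.6 mm ahead of the analyser's centre, against 171 mm nominal at the stop. That is about 35.4 mm of its 36 mm travel.
- **Buttons:** both caps measured about 128.6 mm above the table, against 128 mm when up.
- **Surroundings:** by eye in the scene image, the bottles, spare cartridge and other items had not moved. The gripper was about 110 mm above the buttons with no contact force.

**Disagreement:** at first the fixed cameras placed the buttons about 5 mm off in y from the wrist camera, probably because they also saw the sides of the caps. I used the wrist value, which matched the fit to the analyser's top within about 2 mm.

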